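# Stir the whole spices and snap the tub shut

## Robot

A 6-joint arm with a two-finger parallel gripper is mounted at the origin on the work surface; the furniture and walls round the work are solid. World frame = base frame: x ahead of the robot, y to its left, z up, the work surface at z = 0. Lengths are in m, angles in rad, forces in N, time in s.
With the tool pointing down it reaches from about 0.35 to 0.975 m from the base axis. Payload 4.9 kg.
Tool frame: the origin (TCP) lies between the finger pads; the fingertips stand 25 mm ahead of it and the grasp point (between the pads) lies 6 mm ahead of it (manip.tcp_to_tips is the z of the fingertips in the tool frame, in m); z points along the fingers, y is the line along which they close (so a half turn about z gives the same grasp; the last joint's range is limited). The gripper opens to 85 mm and grips with 20 to 120 N. Pads are 22 mm wide; open, the fingers measure 114 mm over their backs; the gripper's body (76 mm by 85 mm) begins 54 mm behind the grasp point. The pads swing forward as they close: fully open they stand 13 mm farther back than shut.
Start: joints at [-1.459, 0.053, 1.613, -0, 1.476, -0.119], TCP at [0.143, -0.608, 0.256] pointing down, gripper open.
Joint ranges: [-3.01, 3.01], [-1.01, 2.22], [0.06, 2.58], [-1.02, 4.17], [0.09, 2.62], [-3.14, 3.14]. Speed limits (rad/s): [2.57, 2.57, 3.14, 3.14, 3.14, 3.14].

## Interface

Orientations are given as a unit quaternion [w, x, y, z].
In Python, from plant import manip gives the robot as it stands. The module is installed in compiled form; this text tells all that it offers.
- The arm moves only by the tool arm_command, never from a script. Its argument "moves" is a list of rows, each a list of 3 entries, a list of its own where there are three numbers: the opening, from -1 (shut) to 1 (fully open), then the shift along the tool's x, y, z in units of 0.15 m (1.0 is 0.15 m), then the turn about the tool's z in units of 2 pi rad (1.0 is 2 pi rad). A call has 1 to 20 rows; each row is the pose to reach, as a shift and turn from the pose commanded when the call began, along the tool's axes at that moment, turning the shorter way round; what a row does not reach only later rows make up. A row lasts 1/12 s, in which the tool goes at most 41.7 mm and 7.16 degrees, less where a joint would pass 70% of its speed; a pose out of reach is approached as far as the arm can. A call with a number of a shift or a turn outside -1 to 1 is refused whole. A call with a gripper value outside its range is refused whole. The fingers move at their own pace and stop on an object; the grip force is fixed at half the most. Time passes only in rows, so rows that repeat a pose let the fingers close. It gives the time, the measured TCP pose, the force, the opening and the grip force at its end, in the units of the state.
- manip.state(): the state, without advancing time (a new reading comes with each control period).
- manip.grab_frame(name): name is "side" or "top"; returns a dict with "frame" (420x560x3 uint8, red, green, blue), "fx", "fy", "cx", "cy" (pixels), "R" (3x3) and "t" (3): a world point X has camera coordinates R X + t. Camera axes: x right, y down, z forward; pixel columns grow to the right and rows downward; lengths in m; the calibration is good to about 2 mm. A picture is of the moment at which its call begins. There is no depth.
- manip.job_done(): hands the job in; it is judged then, once.
Trained networks look in a picture, given as the dict that the camera call returned (one of the last four; its "shot" number tells which), for a name from the list of things; names that differ only in an ending like _2 or _b are one class to them, and where a whole thing is asked for, a point or a joint stands for the part that bears it (a point fixed in the world has none). Each returns a list of dicts, best first, with "confidence" (0 to 1); they miss things now and then, are a little off and sometimes report something else, mostly with a low value. They report only what shows in the picture. A call takes as long as a camera call.
- manip.search_frame(picture, target): "extent" ([left, top, right, bottom] in pixels, round what is visible of it).
The state is a dict: "time": time; "joint_pos": joint angles; "joint_vel": joint speeds; "joint_efforts": joint torques, N m; "tool_pos": TCP position; "tool_rot": TCP orientation; "contact_force": force on the tool from outside, world axes, zero at the start; "ft_torque": the same for the moment, N m; "gripper_width": opening from 0.0 (shut) to 1.0 (fully open); "grasp_force": force on a finger pad.
Only numpy, scipy, OpenCV 4.12 (cv2) and the standard library are available. Lean on these libraries where they do the work, as an engineer would, in place of code of your own. Each camera call takes 0.05 s, during which the arm holds its last target. There are 200 camera calls.

## Task

Use the wooden stirring stick to stir the nutmegs and chillies round in the white tub until every one of the six lies more than a centimetre from where it was poured, then stand the stick back in its block. After that put the green lid on the tub and press it down until it clicks past the spring tongues and sits fully home on the rim; do not ram it. Finish still pressing: keep pushing the lid down firmly with the gripper (more than 5 N) and do not let go, with all spices in the tub and the jars and tape around left where they are.

Things in the scene. Friction and masses are not known exactly. Their poses are not given: they have to be found in the camera images.
- tub: white round open spice tub, fixed in a square plywood plate (124 mm wide, 14 mm thick) screwed to the bench: it cannot be moved. Origin under its centre at bench height, z up. Inner floor 18 mm above the bench, inner radius 49 mm up to 57 mm high; above that a neck, 95 mm across outside, 89 mm inside, up to the rim at 88 mm
- tub_rim (a point): centre of the tub's mouth at rim height, 88 mm above the bench. Round the outside of the neck stand four spring tongues, barbs 4.5 mm proud, 74 to 87 mm high. Pushing the lid's bead down past them takes about 10 to 14 N; then the push suddenly drops as they spring out above the bead (the click), and about 5 mm lower the lid's top lands on the rim
- lid: dark green round snap lid with a knob, 111 mm across, about 60 g, lying right way up. Origin at the centre of its lower edge, z up. Skirt 20 mm deep inside, with an inner bead (lowest 4 mm) 99 mm across: it passes the neck with 2 mm to spare all round, in any yaw. Fully home on the tub its origin is 68 mm above the bench; resting unsnapped on the tongues, 80 mm or more
- lid_knob (a point): centre of the lid's knob, 36 mm above the lid's lower edge; the knob is a rounded upright post 27 mm across in the lid's middle, from the lid's flat top (23 mm above the lower edge) to 47 mm; take it from above
- stand: square beech block 72 mm wide and 50 mm high, fixed to the bench, with one round upright hole in the middle: 27 mm across, funnelled at the mouth, floor 8 mm above the bench. Origin under its centre at bench height
- stirrer: light wooden stirring stick, round, 160 mm long, about 45 g: a thick foot, 22 mm across, on the lowest 45 mm, then a 16 mm handle with a green ring 100 mm above the tip and a rounded end; standing tip down in the hole of the stand. Origin at the centre of the tip's end face, z along the stick to its upper end
- stirrer_tip (a point): centre of the stirring stick's lower end face
- stirrer_grip (a point): point on the stick's axis 135 mm above the tip, where to take it from above
- nutmeg0: brown oval nutmeg, 26 x 22 x 22 mm, lying loose on the floor of the tub; the six lie in a ring about 30 mm from the tub's middle, the middle is free. Origin at its centre
- nutmeg1: brown oval nutmeg, 26 x 22 x 22 mm, lying loose on the floor of the tub; the six lie in a ring about 30 mm from the tub's middle, the middle is free. Origin at its centre
- nutmeg2: brown oval nutmeg, 26 x 22 x 22 mm, lying loose on the floor of the tub; the six lie in a ring about 30 mm from the tub's middle, the middle is free. Origin at its centre
- chilli0: dark red round dried chilli, 22 mm across, with a short stalk, lying loose on the floor of the tub; the six lie in a ring about 30 mm from the tub's middle, the middle is free. Origin at its centre
- chilli1: dark red round dried chilli, 22 mm across, with a short stalk, lying loose on the floor of the tub; the six lie in a ring about 30 mm from the tub's middle, the middle is free. Origin at its centre
- chilli2: dark red round dried chilli, 22 mm across, with a short stalk, lying loose on the floor of the tub; the six lie in a ring about 30 mm from the tub's middle, the middle is free. Origin at its centre
- saffron_jar: small glass jar of red threads with a tan screw cap, 49 mm across, 76 mm tall, standing near the robot; origin at the centre of its underside
- gummed_tape: roll of brown gummed tape lying flat, 75 mm across, 19 mm high, near the robot; origin at the centre of its underside
- spice_jar_a: spice jar with a white cap, 47 mm across, 98 mm tall, standing at the back of the work area; origin at the centre of its underside
- spice_jar_b: spice jar with a dark green cap, 42 mm across, 97 mm tall, standing at the back of the work area; origin at the centre of its underside

How it is judged:
By the outcome, as a careful person would: the job done as asked, in the order asked, and still so for the second after the job is handed in, while the arm keeps its last pose, push and grip.
It also fails if it takes over 72 s, if anything falls off the work surface, if the arm or the gripper's body presses on something with over 40 N, if the wrist force passes 120 N, or if a joint passes its speed limit or range.

## Working session

There is one attempt and no reset: what is moved stays moved. The work goes in short steps, Python scripts to look and compute and a tool call to move; the robot and the scene stay as the last step left them, time stands still between calls to the robot, and variables do not carry over. Pictures are saved under pics/ and viewed, at most 10 in all, crops included, and the job is handed in when it is done.

Besides the shell and the picture viewer there is one more tool, called after "Request:" as name(argument=value, ...), one argument or row to a line, values as JSON. arm_command: Moves the arm, as the interface text tells. Shifts and turns lie within -1 to 1; 1 stands for 0.15 m of shift or 2 pi rad of turn. Its arguments: {"type":"object","properties":{"moves":{"type":"array"}},"required":["moves"]}

```bash
mkdir -p pics; cat > h.py <<'E'
import numpy as np, cv2
from plant import manip
def grab(n,save=None):
    p=manip.grab_frame(n)
    if save: cv2.imwrite(f'pics/{save}.png',p['frame'][:,:,::-1])
    return p
def ray(p,u,v):
    R=np.array(p['R']);t=np.array(p['t'])
    return -R.T@t, R.T@np.array([(u-p['cx'])/p['fx'],(v-p['cy'])/p['fy'],1])
def atz(p,u,v,z):
    c,d=ray(p,u,v); return c+d*(z-c[2])/d[2]
def proj(p,X):
    c=np.array(p['R'])@np.array(X)+np.array(p['t']); return p['fx']*c[0]/c[2]+p['cx'],p['fy']*c[1]/c[2]+p['cy']
E
python3 - <<'E'
from h import *
for n in('top','side'):
    p=grab(n,n+'0'); print(n,atz(p,280,210,0),ray(p,280,210)[0],p['fx'])
    for k in('tub','lid','lid_knob','stand','stirrer','nutmeg0','chilli0','saffron_jar','gummed_tape','spice_jar_a'):
        print(k,[(np.round(d['extent']).tolist(),round(d['confidence'],2)) for d in manip.search_frame(p,k)[:4]])
s=manip.state();print(s)
E
```

```text
top [ 0.5432662  -0.00843006  0.        ] [0.34496338 0.01056566 1.08493206] 426.2656880608074
tub [([237.0, 172.0, 298.0, 226.0], 0.96)]
lid [([129.0, 181.0, 172.0, 223.0], 0.74)]
lid_knob [([127.0, 180.0, 168.0, 230.0], 0.67), ([316.0, 252.0, 341.0, 278.0], 0.58)]
stand [([382.0, 224.0, 423.0, 257.0], 0.73)]
stirrer [([196.0, 133.0, 220.0, 162.0], 0.71), ([404.0, 231.0, 422.0, 249.0], 0.44)]
nutmeg0 [([253.0, 190.0, 260.0, 195.0], 0.46), ([262.0, 204.0, 273.0, 214.0], 0.35)]
chilli0 [([274.0, 199.0, 280.0, 210.0], 0.61), ([268.0, 181.0, 275.0, 191.0], 0.55), ([400.0, 232.0, 424.0, 243.0], 0.48)]
saffron_jar [([318.0, 255.0, 340.0, 277.0], 0.68), ([198.0, 132.0, 220.0, 160.0], 0.29)]
gummed_tape [([201.0, 251.0, 231.0, 282.0], 0.57), ([129.0, 184.0, 169.0, 227.0], 0.37), ([236.0, 170.0, 300.0, 230.0], 0.32)]
spice_jar_a [([198.0, 131.0, 218.0, 159.0], 0.82), ([318.0, 141.0, 343.0, 165.0], 0.73)]
side [ 0.55996416 -0.06891874  0.        ] [0.40348795 0.93529366 0.95903606] 540.3035164433219
tub [([243.0, 199.0, 301.0, 258.0], 0.76)]
lid [([225.0, 315.0, 279.0, 367.0], 0.71)]
lid_knob
[... 475 characters left out ...]
nt_pos': array([-1.45899020e+00,  5.26685118e-02,  1.61288520e+00, -8.46644945e-06,
        1.47599296e+00, -1.18969076e-01]), 'joint_vel': array([ 0.00062098,  0.00242508, -0.00130047, -0.00055495,  0.00153173,
        0.00088493]), 'joint_efforts': array([-1.02816934e-04, -3.93696713e+01, -3.70466745e+01, -1.10827416e-04,
        5.89079173e-04, -2.44523889e-06]), 'tool_pos': array([ 0.14297346, -0.60841517,  0.25633197]), 'tool_rot': array([ 2.29770603e-05,  9.93350187e-01,  1.15132118e-01, -4.29654392e-06]), 'contact_force': array([-1.00438426, -0.04077565, -0.09112621]), 'ft_torque': array([ 0.02623673,  0.0059079 , -0.02330642]), 'grasp_force': 0.0, 'gripper_width': 0.9966473602801097}
```

View pics/top0.png

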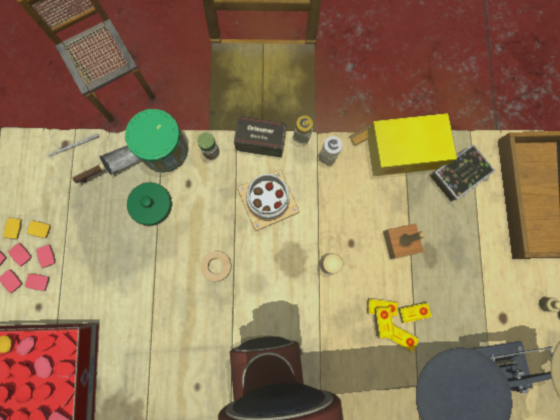

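View pics/side0.png

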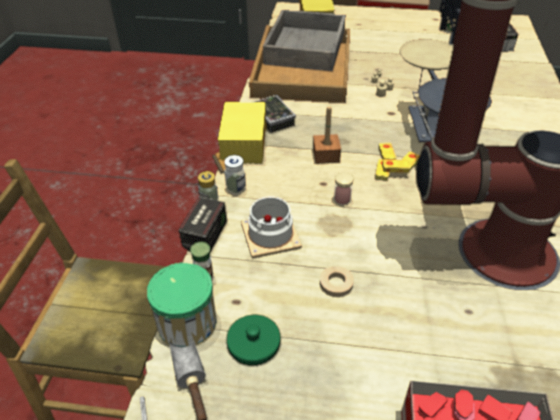

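Top: the tub mouth is at about (268,195), the lid at (149,204) and the stand at (404,241) with the stick leaning right in perspective. I'll enlarge these for precise measuring.

```bash
python3 - <<'E'
from h import *
def cr(n,x,y,w=70,h=75):
    im=cv2.imread(f'pics/{n}0.png'); return cv2.resize(im[y:y+h,x:x+w],(263,281),interpolation=cv2.INTER_CUBIC)
a=np.hstack([cr('top',233,160),cr('top',115,165),cr('top',370,200)])
b=np.hstack([cr('side',237,190),cr('side',220,300),cr('side',293,97)])
cv2.imwrite('pics/m1.png',np.vstack([a,b]))
E
```

```text
(no output)
```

View pics/m1.png

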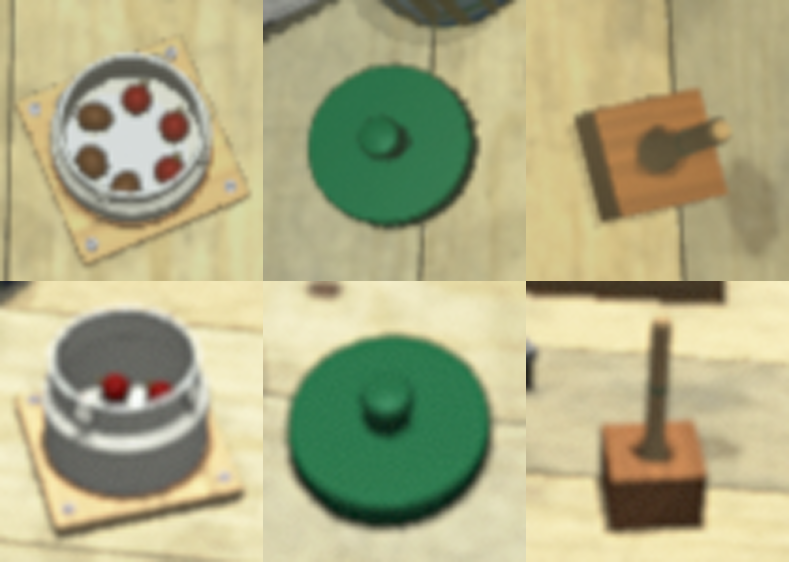

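```bash
cat >> h.py <<'E'
class P(dict): pass
def tri(obs):
    A=np.zeros((3,3));b=np.zeros(3)
    for p,u,v in obs:
        c,d=ray(p,u,v);d=d/np.linalg.norm(d);M=np.eye(3)-np.outer(d,d);A+=M;b+=M@c
    return np.linalg.solve(A,b)
E
python3 - <<'E'
from h import *
T=grab('top');S=grab('side')
kx,ky=263/70,281/75
def px(o,u,v): return o[0]+(u+.5)/kx-.5, o[1]+(v+.5)/ky-.5
t=lambda u,v:px((233,160),u,v)
pc=[atz(T,*t(*q),.014) for q in [(182,40),(248,193),(86,263),(18,103)]]
print('plate top',np.mean(pc,0),[np.linalg.norm(pc[i]-pc[i-1]) for i in range(4)])
s=lambda u,v:px((237,190),u,v-281)
pc=[atz(S,*s(*q),.014) for q in [(242,491),(60,530),(16,399)]]
print('plate side diag',(pc[0]+pc[2])/2,np.linalg.norm(pc[0]-pc[2]))
print('rim top',atz(T,*t(132,131),.088),'rim side',atz(S,*s(121,358),.088), tri([(T,*t(132,131)),(S,*s(121,358))]))
# spices in top
for n,q in dict(c0=(136,98),c1=(174,126),c2=(168,170),n0=(125,182),n1=(91,162),n2=(95,117)).items(): print(n,atz(T,*t(*q),.029)[:2])
l=lambda u,v:px((115,165),u-263,v); ls=lambda u,v:px((220,300),u-263,v-281)
print('knob', atz(T,*l(380,136),.046),atz(S,*ls(386,383),.045),tri([(T,*l(380,136)),(S,*ls(386,383))]))
# lid silhouettes fit
from scipy.optimize import least_squares
th=np.linspace(0,2*np.pi,60)
for nm,p in(('T',T),('S',S)):
    f=cv2.cvtColor(p['frame'],cv2.COLOR_RGB2HSV); m=cv2.inRange(f,(65,90,20),(95,255,255))
    n,lab,st,ce=cv2.connectedComponentsWithStats(m)
    q=(150,204) if nm=='T' else (252,340)
    k=lab[q[1],q[0]]; print(nm,st[k])
    def bb(x,y):
        P=np.array([proj(p,(x+r*np.cos(a),y+r*np.sin(a),z)) for z,r in((0,.0555),(.023,.0555)) for a in th]); 
        return np.r_[P.min(0),P.max(0)]
    tgt=np.r_[st[k][0]-.5,st[k][1]-.5,st[k][0]+st[k][2]-.5,st[k][1]+st[k][3]-.5]
    x0=atz(p,*q,.01)[:2]
    r=least_squares(lambda v:bb(*v)-tgt,x0); print('lid',r.x,r.fun)
st=lambda u,v:px((370,200),u-526,v); ss=lambda u,v:px((293,97),u-526,v-281)
print('stick top',atz(T,*st(721,129),.165),atz(S,*ss(661,324),.165),tri([(T,*st(721,129)),(S,*ss(661,324))]))
pc=[atz(T,*st(*q),.05) for q in [(597,110),(697,90),(727,193),(617,217)]]
print('stand',np.mean(pc,0),[np.linalg.norm(pc[i]-pc[i-1]) for i in range(4)])
pc=[atz(S,*ss(*q),.05) for q in [(601,425),(690,422),(705,470),(605,478)]]
print('stand',np.mean(pc,0),[np.linalg.norm(pc[i]-pc[i-1]) for i in range(4)])
s_=manip.state();print(s_['time'])
E
```

```text
plate top [0.56823531 0.02217948 0.014     ] [np.float64(0.1212731258725706), np.float64(0.11666606582037428), np.float64(0.11978044806838192), np.float64(0.12059383332635087)]
plate side diag [0.56930177 0.0301331  0.014     ] 0.17024853776528823
rim top [0.56447988 0.02247573 0.088     ] rim side [0.57148372 0.02737156 0.088     ] [0.56912948 0.02246521 0.08249075]
c0 [0.6004213  0.02064675]
c1 [ 0.58111291 -0.0051435 ]
c2 [ 0.55073739 -0.00119784]
n0 [0.54234944 0.02760629]
n1 [0.55592639 0.05055427]
n2 [0.58701875 0.04823546]
knob [0.55579935 0.32468759 0.046     ] [0.55808536 0.32277784 0.045     ] [0.55665194 0.32437192 0.04712467]
T [ 127  183   44   42 1398]
lid [0.55611534 0.32707175] [-1.11751951 -1.19653223  1.14794099  1.15378523]
S [ 227  315   53   50 2047]
lid [0.55685953 0.32774682] [-1.03447141 -1.84032331  1.05272266  1.50885976]
stick top [ 0.46144284 -0.31471426  0.165     ] [ 0.4616122  -0.30756576  0.165     ] [ 0.46211457 -0.31678613  0.15912145]
stand [ 0.46058    -0.31420397  0.05      ] [np.float64(0.0705843219154693), np.float64(0.06789980709824191), np.float64(0.06947705508671706), np.float64(0.07414022775680994)]
stand [ 0.46443156 -0.31490939  0.05      ] [np.float64(0.06743593063447488), np.float64(0.06853610596295014), np.float64(0.06188847784807774), np.float64(0.07550229078339697)]
1.2
```

Request:
arm_command(
  moves=[
    [1,[0.2,-0.12,0],0],
    [1,[0.4,-0.24,0],0],
    [1,[0.6,-0.36,0],0],
    [1,[0.84,-0.47,0],0],
  ],
)

```text
time: 1.53
tool_pos: [0.2497, -0.51, 0.2563]
tool_rot: [0.0, 0.993, 0.114, -0.0]
contact_force: [0.3, -1.6, 0.3]
gripper_width: 1.002
grasp_force: 0.0
```

Request:
arm_command(
  moves=[
    [1,[0.2,-0.12,0],0],
    [1,[0.4,-0.24,0],0],
    [1,[0.6,-0.36,0],0],
    [1,[0.84,-0.47,0],0],
  ],
)

```text
time: 1.87
tool_pos: [0.3566, -0.4123, 0.2566]
tool_rot: [0.0, 0.993, 0.115, -0.0]
contact_force: [0.9, -1.1, 0.2]
gripper_width: 1.0
grasp_force: 0.0
```

```bash
cat >> h.py <<'E'
def axes():
    from scipy.spatial.transform import Rotation as Ro
    s=manip.state();w,x,y,z=s['tool_rot'];return s,Ro.from_quat([x,y,z,w]).as_matrix()
def go(target):
    s,A=axes();return np.round(A.T@(np.array(target)-s['tool_pos'])/.15,3)
def st():
    s,A=axes();print('t',round(s['time'],2),'pos',np.round(s['tool_pos'],4),'x',np.round(A[:,0],3),'F',np.round(s['contact_force'],1),'w',round(s['gripper_width'],3),'gf',round(s['grasp_force'],1),'j',np.round(s['joint_pos'],2))
E
python3 - <<'E'
from h import *
st();print(go([.461,-.3145,.256]))
E
```

```text
t 1.87 pos [ 0.3566 -0.4123  0.2566] x [ 0.974  0.228 -0.   ] F [ 0.9 -1.1  0.2] w 1.0 gf 0.0 j [-0.99 -0.14  1.8  -0.    1.48  0.35]
[ 0.826 -0.476  0.003]
```

Request:
arm_command(
  moves=[
    [1,[0.2,-0.12,0],0],
    [1,[0.4,-0.24,0],0],
    [1,[0.6,-0.36,0],0],
    [1,[0.826,-0.476,0],0],
    [1,[0.826,-0.476,0.1],0],
    [1,[0.826,-0.476,0.3],0],
    [1,[0.826,-0.476,0.3],0],
  ],
)

```text
time: 2.45
tool_pos: [0.4587, -0.313, 0.2057]
tool_rot: [-0.003, 0.993, 0.116, -0.003]
contact_force: [-1.1, 0.1, -1.1]
gripper_width: 0.997
grasp_force: 0.0
```

```bash
python3 - <<'E'
from h import *
T=grab('top');S=grab('side');st();print(go([.461,-.3145,.149]))
a=cv2.resize(T['frame'][190:290,350:450],(400,400),interpolation=cv2.INTER_CUBIC)
b=cv2.resize(S['frame'][70:170,280:380],(400,400),interpolation=cv2.INTER_CUBIC)
cv2.imwrite('pics/m2.png',np.hstack([a,b])[:,:,::-1])
E
```

```text
t 2.55 pos [ 0.4596 -0.315   0.2101] x [ 0.973  0.229 -0.002] F [-0.3 -0.5  1.2] w 1.0 gf 0.0 j [-0.73 -0.07  1.82 -0.    1.4   0.61]
[ 0.01  -0.     0.408]
```

View pics/m2.png

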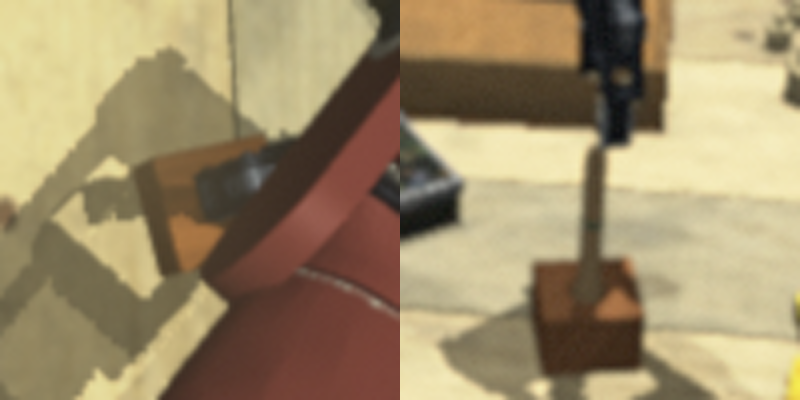

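```bash
python3 - <<'E'
from h import *
S=grab('side');s,A=axes();
for o in(.043,.050): 
  for z in (.012,.025): print(proj(S,s['tool_pos']-A[:,1]*o+A[:,2]*z))
print(s['tool_pos'],proj(S,[.461,-.3145,.168]),proj(S,[.465,-.3145,.168]))
E
```

```text
(np.float64(332.5545103075676), np.float64(103.9627951127911))
(np.float64(332.2751968951193), np.float64(108.25293681635065))
(np.float64(332.9778928920865), np.float64(105.42609289455118))
(np.float64(332.69490063415367), np.float64(109.72269483652353))
[ 0.4601967  -0.31589043  0.21181833] (np.float64(329.05396850416173), np.float64(105.77140962818332)) (np.float64(327.5680518307411), np.float64(105.66308542504241))
```

Request:
arm_command(
  moves=[
    [1,[0.013,-0.005,0.1],0],
    [1,[0.013,-0.005,0.2],0],
    [1,[0.013,-0.005,0.3],0],
    [1,[0.013,-0.005,0.38],0],
    [1,[0.013,-0.005,0.418],0],
    [1,[0.013,-0.005,0.418],0],
    [-1,[0.013,-0.005,0.418],0],
    [-1,[0.013,-0.005,0.418],0],
    [-1,[0.013,-0.005,0.418],0],
    [-1,[0.013,-0.005,0.418],0],
    [-1,[0.013,-0.005,0.418],0],
    [-1,[0.013,-0.005,0.418],0],
    [-1,[0.013,-0.005,0.418],0],
    [-1,[0.013,-0.005,0.418],0],
  ],
)

```text
time: 3.77
tool_pos: [0.4623, -0.3147, 0.1492]
tool_rot: [0.0, 0.993, 0.115, 0.0]
contact_force: [0.1, -0.5, 2.0]
gripper_width: 0.165
grasp_force: 58.6
```

```bash
python3 - <<'E'
from h import *
st()
E
```

```text
t 3.77 pos [ 0.4623 -0.3147  0.1492] x [0.973 0.229 0.001] F [ 0.1 -0.5  2. ] w 0.165 gf 58.6 j [-0.73 -0.01  1.86  0.    1.29  0.61]
```

Request:
arm_command(
  moves=[
    [-1,[0,0,-0.08],0],
    [-1,[0,0,-0.2],0],
    [-1,[0,0,-0.35],0],
    [-1,[0,0,-0.5],0],
    [-1,[0,0,-0.65],0],
    [-1,[0,0,-0.75],0],
    [-1,[0,0,-0.8],0],
    [-1,[0,0,-0.8],0],
    [-1,[0,0,-0.8],0],
  ],
)

```text
time: 4.52
tool_pos: [0.4619, -0.3144, 0.2684]
tool_rot: [-0.0, 0.993, 0.115, -0.0]
contact_force: [0.3, 0.3, -1.0]
gripper_width: 0.17
grasp_force: 58.4
```

```bash
python3 - <<'E'
from h import *
T=grab('top');S=grab('side');s,A=axes();st();print(go([.567,.0235,.269]))
for off in(.141,.09,.02):
  print(proj(S,s['tool_pos']+A[:,2]*off),proj(T,s['tool_pos']+A[:,2]*off))
a=cv2.resize(T['frame'][190:290,350:450],(400,400),interpolation=cv2.INTER_CUBIC)
b=cv2.resize(S['frame'][70:170,280:380],(400,400),interpolation=cv2.INTER_CUBIC)
cv2.imwrite('pics/m3.png',np.hstack([a,b])[:,:,::-1])
E
```

```text
t 4.62 pos [ 0.4614 -0.314   0.2668] x [ 0.973  0.229 -0.002] F [ 1.   0.4 -1.2] w 0.171 gf 58.4 j [-0.73 -0.11  1.76 -0.    1.5   0.61]
[ 1.2   -2.029 -0.012]
(np.float64(328.18429353918515), np.float64(119.13403097971727)) (np.float64(415.17174058188516), np.float64(236.33547257873226))
(np.float64(329.11158174115684), np.float64(103.07244076606301)) (np.float64(423.0135246231239), np.float64(233.4702559334504))
(np.float64(330.45886458432557), np.float64(79.73610921040321)) (np.float64(435.282070638875), np.float64(228.98759713120876))
```

View pics/m3.png

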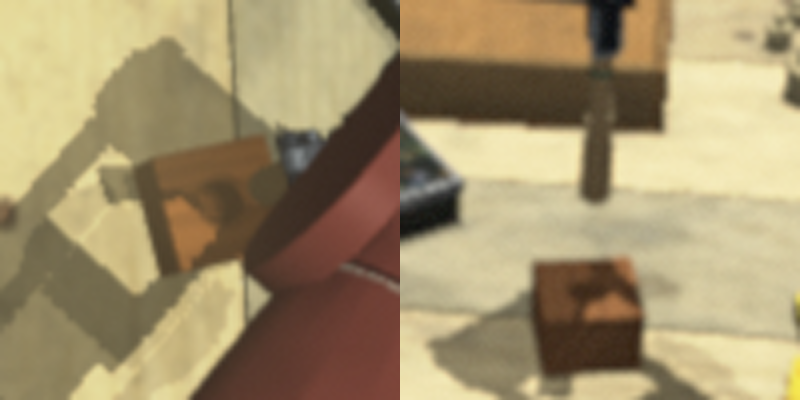

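Request:
arm_command(
  moves=[
    [-1,[0.04,-0.07,0],0],
    [-1,[0.12,-0.2,0],0],
    [-1,[0.2,-0.34,0],0],
    [-1,[0.3,-0.51,0],0],
    [-1,[0.4,-0.676,0],0],
  ],
)

```text
time: 5.03
tool_pos: [0.497, -0.2, 0.2673]
tool_rot: [-0.001, 0.993, 0.115, -0.001]
contact_force: [0.3, 0.4, -0.4]
gripper_width: 0.171
grasp_force: 58.5
```

Request:
arm_command(
  moves=[
    [-1,[0.1,-0.17,0],0],
    [-1,[0.2,-0.34,0],0],
    [-1,[0.3,-0.51,0],0],
    [-1,[0.4,-0.676,0],0],
  ],
)

```text
time: 5.37
tool_pos: [0.5321, -0.0871, 0.2674]
tool_rot: [-0.001, 0.993, 0.115, -0.001]
contact_force: [0.4, -1.0, -1.1]
gripper_width: 0.17
grasp_force: 58.5
```

Request:
arm_command(
  moves=[
    [-1,[0.1,-0.17,0],0],
    [-1,[0.2,-0.34,0],0],
    [-1,[0.3,-0.51,0],0],
    [-1,[0.37,-0.63,0],0],
    [-1,[0.4,-0.676,0],0],
    [-1,[0.4,-0.676,0],0],
    [-1,[0.4,-0.676,0],0],
  ],
)

```text
time: 5.95
tool_pos: [0.5672, 0.023, 0.2678]
tool_rot: [0.0, 0.993, 0.116, -0.001]
contact_force: [0.4, -0.4, 0.1]
gripper_width: 0.165
grasp_force: 58.5
```

```bash
python3 - <<'E'
from h import *
T=grab('top');S=grab('side');s,A=axes();st()
for off in(.141,.09):
  print(proj(S,s['tool_pos']+A[:,2]*off),proj(T,s['tool_pos']+A[:,2]*off))
a=cv2.resize(T['frame'][150:250,220:320],(400,400),interpolation=cv2.INTER_CUBIC)
b=cv2.resize(S['frame'][160:260,220:320],(400,400),interpolation=cv2.INTER_CUBIC)
cv2.imwrite('pics/m4.png',np.hstack([a,b])[:,:,::-1])
E
```

```text
t 6.05 pos [0.5673 0.022  0.2682] x [ 0.974  0.228 -0.001] F [ 0.2  0.  -0.7] w 0.169 gf 58.5 j [-0.09 -0.09  1.73 -0.    1.5   1.25]
(np.float64(270.65447811105395), np.float64(196.38944548820785)) (np.float64(267.83495354364527), np.float64(189.792680759036))
(np.float64(270.14393773862815), np.float64(179.45359026094752)) (np.float64(267.5911817149539), np.float64(184.4938217788494))
```

View pics/m4.png

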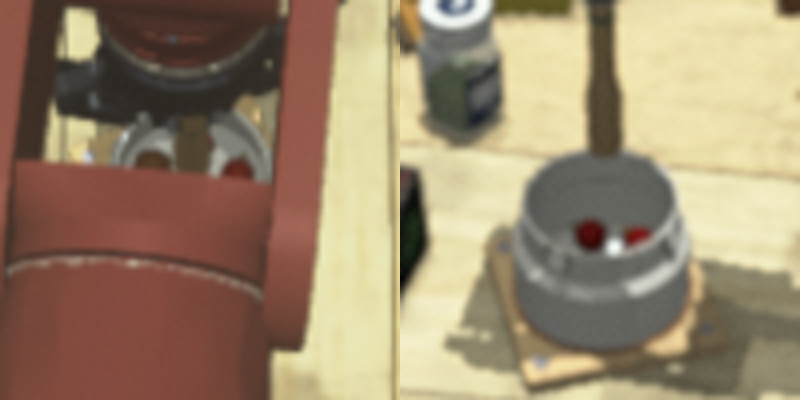

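Request:
arm_command(
  moves=[
    [-1,[0.013,-0.007,0.1],0],
    [-1,[0.013,-0.007,0.2],0],
    [-1,[0.013,-0.007,0.3],0],
    [-1,[0.013,-0.007,0.4],0],
    [-1,[0.013,-0.007,0.5],0],
    [-1,[0.013,-0.007,0.6],0],
    [-1,[0.013,-0.007,0.66],0],
    [-1,[0.013,-0.007,0.69],0],
    [-1,[0.013,-0.007,0.7],0],
    [-1,[0.013,-0.007,0.7],0],
  ],
)

```text
time: 6.88
tool_pos: [0.5694, 0.0239, 0.1638]
tool_rot: [0.0, 0.993, 0.115, 0.0]
contact_force: [0.3, 0.1, -0.4]
gripper_width: 0.172
grasp_force: 58.5
```

```bash
python3 - <<'E'
from h import *
st()
ph=np.arange(1,21)*2*np.pi/20
r=np.minimum(.173,.173*np.arange(1,21)/14)
print([[-1,[round(a*np.cos(p),3),round(a*np.sin(p),3),0],0] for a,p in zip(r,ph)])
E
```

```text
t 6.88 pos [0.5694 0.0239 0.1638] x [0.974 0.228 0.   ] F [ 0.3  0.1 -0.4] w 0.172 gf 58.5 j [-0.09 -0.    1.83 -0.    1.32  1.25]
[[-1, [np.float64(0.012), np.float64(0.004), 0], 0], [-1, [np.float64(0.02), np.float64(0.015), 0], 0], [-1, [np.float64(0.022), np.float64(0.03), 0], 0], [-1, [np.float64(0.015), np.float64(0.047), 0], 0], [-1, [np.float64(0.0), np.float64(0.062), 0], 0], [-1, [np.float64(-0.023), np.float64(0.071), 0], 0], [-1, [np.float64(-0.051), np.float64(0.07), 0], 0], [-1, [np.float64(-0.08), np.float64(0.058), 0], 0], [-1, [np.float64(-0.106), np.float64(0.034), 0], 0], [-1, [np.float64(-0.124), np.float64(0.0), 0], 0], [-1, [np.float64(-0.129), np.float64(-0.042), 0], 0], [-1, [np.float64(-0.12), np.float64(-0.087), 0], 0], [-1, [np.float64(-0.094), np.float64(-0.13), 0], 0], [-1, [np.float64(-0.053), np.float64(-0.165), 0], 0], [-1, [np.float64(-0.0), np.float64(-0.173), 0], 0], [-1, [np.float64(0.053), np.float64(-0.165), 0], 0], [-1, [np.float64(0.102), np.float64(-0.14), 0], 0], [-1, [np.float64(0.14), np.float64(-0.102), 0], 0], [-1, [np.float64(0.165), np.float64(-0.053), 0], 0], [-1, [np.float64(0.173), np.float64(-0.0), 0], 0]]
```

Request:
arm_command(
  moves=[
    [-1,[0.012,0.004,0],0],
    [-1,[0.02,0.015,0],0],
    [-1,[0.022,0.03,0],0],
    [-1,[0.015,0.047,0],0],
    [-1,[0,0.062,0],0],
    [-1,[-0.023,0.071,0],0],
    [-1,[-0.051,0.07,0],0],
    [-1,[-0.08,0.058,0],0],
    [-1,[-0.106,0.034,0],0],
    [-1,[-0.124,0,0],0],
    [-1,[-0.129,-0.042,0],0],
    [-1,[-0.12,-0.087,0],0],
    [-1,[-0.094,-0.13,0],0],
    [-1,[-0.053,-0.165,0],0],
    [-1,[0,-0.173,0],0],
    [-1,[0.053,-0.165,0],0],
    [-1,[0.102,-0.14,0],0],
    [-1,[0.14,-0.102,0],0],
    [-1,[0.165,-0.053,0],0],
    [-1,[0.173,0,0],0],
  ],
)

```text
time: 8.55
tool_pos: [0.5949, 0.0303, 0.1631]
tool_rot: [-0.0, 0.993, 0.115, -0.001]
contact_force: [0.0, -0.2, -0.2]
gripper_width: 0.168
grasp_force: 58.7
```

Request:
arm_command(
  moves=[
    [-1,[-0.008,0.053,0],0],
    [-1,[-0.033,0.102,0],0],
    [-1,[-0.071,0.14,0],0],
    [-1,[-0.12,0.165,0],0],
    [-1,[-0.173,0.173,0],0],
    [-1,[-0.226,0.165,0],0],
    [-1,[-0.275,0.14,0],0],
    [-1,[-0.313,0.102,0],0],
    [-1,[-0.338,0.053,0],0],
    [-1,[-0.346,0,0],0],
    [-1,[-0.338,-0.053,0],0],
    [-1,[-0.313,-0.102,0],0],
    [-1,[-0.275,-0.14,0],0],
    [-1,[-0.226,-0.165,0],0],
    [-1,[-0.173,-0.173,0],0],
    [-1,[-0.12,-0.165,0],0],
    [-1,[-0.071,-0.14,0],0],
    [-1,[-0.033,-0.102,0],0],
    [-1,[-0.008,-0.053,0],0],
    [-1,[0,0,0],0],
  ],
)

```text
time: 10.22
tool_pos: [0.5945, 0.0305, 0.1629]
tool_rot: [-0.001, 0.993, 0.115, -0.001]
contact_force: [-1.3, -1.2, 0.0]
gripper_width: 0.17
grasp_force: 58.5
```

```bash
python3 - <<'E'
from h import *
st()
T=grab('top');S=grab('side')
a=cv2.resize(T['frame'][150:250,220:320],(400,400),interpolation=cv2.INTER_CUBIC)
b=cv2.resize(S['frame'][160:260,220:320],(400,400),interpolation=cv2.INTER_CUBIC)
cv2.imwrite('pics/m5.png',np.hstack([a,b])[:,:,::-1])
# rim fit on the first clean pictures
from scipy.optimize import minimize
th=np.linspace(0,2*np.pi,180,endpoint=False)
for nm,p in(('top',T),('side',S)):
    g=cv2.GaussianBlur(cv2.imread(f'pics/{nm}0.png',0).astype(np.float32),(0,0),1.0)
    gm=np.hypot(cv2.Sobel(g,cv2.CV_32F,1,0),cv2.Sobel(g,cv2.CV_32F,0,1))
    def br(x,y,img,circ):
        P=np.array([proj(p,(x+r*np.cos(a),y+r*np.sin(a),z)) for r,z in circ for a in th],np.float32)
        return float(cv2.remap(img,P[:,0].copy()[None],P[:,1].copy()[None],cv2.INTER_CUBIC).mean())
    for lab,img,circ in(('white',g,[(.046,.088)]),('grad',gm,[(.0475,.088),(.0445,.088)])):
        best=max(((br(x,y,img,circ),x,y) for x in np.arange(.558,.582,.001) for y in np.arange(.012,.036,.001)))
        print(nm,lab,np.round(best,4))
E
```

```text
t 10.22 pos [0.5945 0.0305 0.1629] x [ 0.973  0.229 -0.003] F [-1.3 -1.2  0. ] w 0.17 gf 58.5 j [-0.07  0.06  1.77  0.    1.32  1.27]
top white [1.710781e+02 5.720000e-01 2.400000e-02]
top grad [1.272777e+02 5.680000e-01 2.300000e-02]
side white [1.928905e+02 5.700000e-01 2.200000e-02]
side grad [1.955527e+02 5.690000e-01 3.000000e-02]
```

View pics/m5.png

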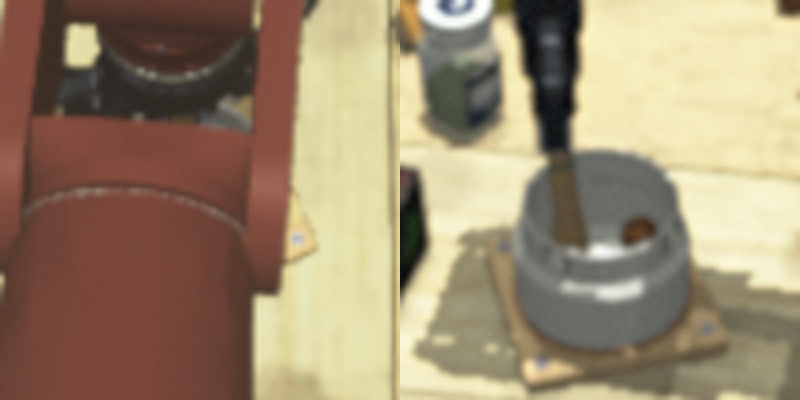

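Request:
arm_command(
  moves=[
    [-1,[-0.008,0.053,0],0],
    [-1,[-0.033,0.102,0],0],
    [-1,[-0.071,0.14,0],0],
    [-1,[-0.12,0.165,0],0],
    [-1,[-0.173,0.173,0],0],
    [-1,[-0.226,0.165,0],0],
    [-1,[-0.26,0.12,0],0],
    [-1,[-0.22,0.06,0],0],
    [-1,[-0.173,0,0],0],
    [-1,[-0.173,0,-0.06],0],
    [-1,[-0.173,0,-0.2],0],
    [-1,[-0.173,0,-0.35],0],
    [-1,[-0.173,0,-0.5],0],
    [-1,[-0.173,0,-0.65],0],
    [-1,[-0.173,0,-0.72],0],
    [-1,[-0.173,0,-0.72],0],
  ],
)

```text
time: 11.65
tool_pos: [0.5712, 0.0247, 0.2758]
tool_rot: [0.001, 0.993, 0.116, 0.003]
contact_force: [0.5, 1.2, 0.1]
gripper_width: 0.17
grasp_force: 58.6
```

Request:
arm_command(
  moves=[
    [-1,[-0.04,0.07,0],0],
    [-1,[-0.12,0.2,0],0],
    [-1,[-0.2,0.34,0],0],
    [-1,[-0.3,0.51,0],0],
    [-1,[-0.4,0.676,0],0],
  ],
)

```text
time: 12.07
tool_pos: [0.5324, -0.0893, 0.2688]
tool_rot: [-0.001, 0.993, 0.116, -0.002]
contact_force: [0.2, -0.2, 0.2]
gripper_width: 0.171
grasp_force: 58.6
```

Request:
arm_command(
  moves=[
    [-1,[-0.1,0.17,0],0],
    [-1,[-0.2,0.34,0],0],
    [-1,[-0.3,0.51,0],0],
    [-1,[-0.4,0.676,0],0],
    [-1,[-0.4,0.676,0],0],
  ],
)

```text
time: 12.48
tool_pos: [0.4963, -0.2045, 0.2689]
tool_rot: [-0.0, 0.994, 0.113, -0.002]
contact_force: [0.1, 0.5, -0.1]
gripper_width: 0.169
grasp_force: 58.6
```

```bash
python3 - <<'E'
from h import *
st();print(go([.4622,-.3147,.269]))
T=grab('top','top6');S=grab('side')
a=cv2.resize(T['frame'][160:235,233:303],(400,428),interpolation=cv2.INTER_CUBIC)
b=cv2.resize(cv2.imread('pics/top0.png')[160:235,233:303],(400,428),interpolation=cv2.INTER_CUBIC)
cv2.imwrite('pics/m6.png',np.hstack([a[:,:,::-1],b]))
E
```

```text
t 12.48 pos [ 0.4963 -0.2045  0.2689] x [ 0.975  0.224 -0.005] F [ 0.1  0.5 -0.1] w 0.169 gf 58.6 j [-0.53 -0.16  1.8  -0.    1.51  0.82]
[-0.386  0.665  0.001]
```

View pics/m6.png

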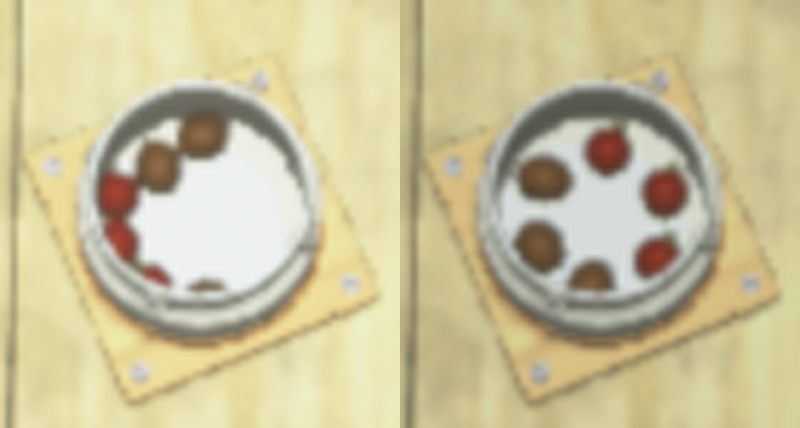

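All six have moved well along: the order round the ring is unchanged, but the train is now at left and top, from (203,135) to (205,290), in the left crop. Next, return the stick.

Request:
arm_command(
  moves=[
    [-1,[-0.1,0.17,0],0],
    [-1,[-0.2,0.34,0],0],
    [-1,[-0.3,0.5,0],0],
    [-1,[-0.36,0.62,0],0],
    [-1,[-0.386,0.665,0],0],
    [-1,[-0.386,0.665,0],0],
    [-1,[-0.386,0.665,0],0],
    [-1,[-0.386,0.665,0],0],
    [-1,[-0.386,0.665,0],0],
  ],
)

```text
time: 13.33
tool_pos: [0.4658, -0.3096, 0.2714]
tool_rot: [-0.0, 0.993, 0.116, 0.0]
contact_force: [1.5, -0.2, -0.7]
gripper_width: 0.168
grasp_force: 58.7
```

```bash
python3 - <<'E'
from h import *
st();print(go([.4622,-.3147,.1497]))
E
```

```text
t 13.33 pos [ 0.4658 -0.3096  0.2714] x [0.973 0.231 0.   ] F [ 1.5 -0.2 -0.7] w 0.168 gf 58.7 j [-0.72 -0.11  1.75  0.    1.51  0.62]
[-0.032  0.028  0.812]
```

Request:
arm_command(
  moves=[
    [-1,[-0.032,0.028,0.1],0],
    [-1,[-0.032,0.028,0.25],0],
    [-1,[-0.032,0.028,0.4],0],
    [-1,[-0.032,0.028,0.45],0],
    [-1,[-0.032,0.028,0.45],0],
    [-1,[-0.032,0.028,0.45],0],
  ],
)

```text
time: 13.83
tool_pos: [0.4619, -0.3157, 0.2044]
tool_rot: [-0.0, 0.993, 0.116, -0.0]
contact_force: [1.1, 0.1, -0.5]
gripper_width: 0.168
grasp_force: 58.7
```

```bash
python3 - <<'E'
from h import *
st();print(go([.4622,-.3147,.1497]))
E
```

```text
t 13.83 pos [ 0.4619 -0.3157  0.2044] x [ 0.973  0.23  -0.   ] F [ 1.1  0.1 -0.5] w 0.168 gf 58.7 j [-0.73 -0.07  1.82  0.    1.39  0.61]
[ 0.003 -0.006  0.365]
```

Request:
arm_command(
  moves=[
    [-1,[0.003,-0.006,0.08],0],
    [-1,[0.003,-0.006,0.16],0],
    [-1,[0.003,-0.006,0.24],0],
    [-1,[0.003,-0.006,0.31],0],
    [-1,[0.003,-0.006,0.35],0],
    [-1,[0.003,-0.006,0.36],0],
    [-1,[0.003,-0.006,0.36],0],
    [-1,[0.003,-0.006,0.36],0],
  ],
)

```text
time: 14.5
tool_pos: [0.4722, -0.3177, 0.1678]
tool_rot: [0.006, 0.993, 0.115, 0.013]
contact_force: [4.4, 14.2, 49.5]
gripper_width: 0.17
grasp_force: 71.9
```

Request:
arm_command(
  moves=[
    [-1,[0,0,-0.1],0],
    [-1,[0,0,-0.3],0],
    [-1,[0,0,-0.5],0],
    [-1,[0,0,-0.5],0],
    [-1,[0,0,-0.5],0],
    [-1,[0,0,-0.5],0],
  ],
)

```text
time: 15.0
tool_pos: [0.4619, -0.315, 0.2249]
tool_rot: [0.0, 0.993, 0.115, 0.0]
contact_force: [-0.1, 0.2, -0.6]
gripper_width: 0.172
grasp_force: 62.5
```

```bash
python3 - <<'E'
from h import *
T=grab('top');S=grab('side');s,A=axes();st()
for off in(.141,.096,.02):
  print(proj(S,s['tool_pos']+A[:,2]*off),proj(T,s['tool_pos']+A[:,2]*off))
a=cv2.resize(T['frame'][190:290,350:450],(400,400),interpolation=cv2.INTER_CUBIC)
b=cv2.resize(S['frame'][90:170,290:370],(400,400),interpolation=cv2.INTER_CUBIC)
cv2.imwrite('pics/m7.png',np.hstack([a,b])[:,:,::-1])
E
```

```text
t 15.1 pos [ 0.4613 -0.3146  0.2233] x [ 0.973  0.229 -0.002] F [-0.4 -0.4  0.2] w 0.171 gf 62.5 j [-0.73 -0.08  1.8   0.    1.42  0.61]
(np.float64(327.4695011118412), np.float64(132.13795728469972)) (np.float64(409.37108191821744), np.float64(238.588491673579))
(np.float64(328.2552408577133), np.float64(118.55998536614261)) (np.float64(415.67621516904677), np.float64(236.29192696795712))
(np.float64(329.6583545210549), np.float64(94.3134864210629)) (np.float64(427.742791661768), np.float64(231.89682973710572))
```

View pics/m7.png

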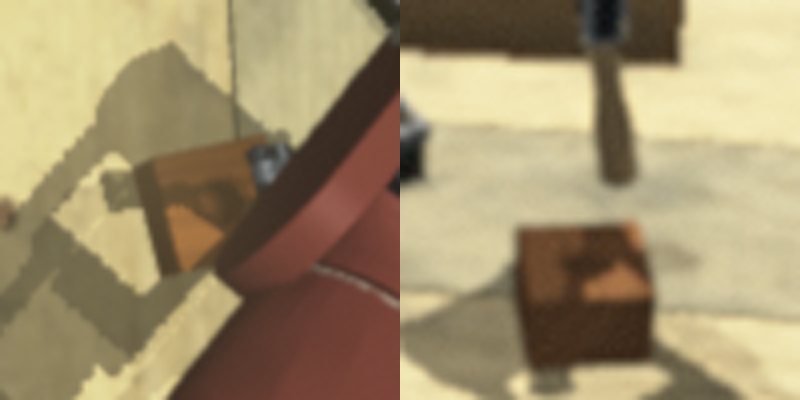

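```bash
python3 - <<'E'
from h import *
from scipy.optimize import least_squares
S=grab('side');s,A=axes();st()
c=s['tool_pos']
obs=np.array([290+218.5/5-.5-.8,90+180/5-.5-.4])
# observed end: lower visible edge of tip (near edge ~ +1.5px) 
r=least_squares(lambda q:np.array(proj(S,c+A[:,2]*q[0]-A[:,0]*q[1]))-obs,[.12,.01]);print(r.x)
H=np.array([.4622,-.3147]);d=r.x[1]
print('above',go([*(H+d*A[:2,0]),c[2]]), 'foot top px', )
E
```

```text
t 15.15 pos [ 0.4612 -0.3145  0.2231] x [ 0.973  0.229 -0.002] F [-0.3 -0.5  0.2] w 0.168 gf 62.5 j [-0.73 -0.08  1.8   0.    1.42  0.61]
[0.11811379 0.01261453]
above [ 0.09   0.002 -0.   ] foot top px
```

Request:
arm_command(
  moves=[
    [-1,[0.04,0.001,0],0],
    [-1,[0.086,0.002,0],0],
    [-1,[0.086,0.002,0.1],0],
    [-1,[0.086,0.002,0.2],0],
    [-1,[0.086,0.002,0.28],0],
    [-1,[0.086,0.002,0.33],0],
    [-1,[0.086,0.002,0.36],0],
    [-1,[0.086,0.002,0.385],0],
    [-1,[0.086,0.002,0.4],0],
    [-1,[0.086,0.002,0.4],0],
  ],
)

```text
time: 15.98
tool_pos: [0.4746, -0.3125, 0.1651]
tool_rot: [0.0, 0.993, 0.115, 0.0]
contact_force: [-0.3, -1.3, -0.2]
gripper_width: 0.169
grasp_force: 62.5
```

```bash
python3 - <<'E'
from h import *
st()
E
```

```text
t 15.98 pos [ 0.4746 -0.3125  0.1651] x [0.973 0.229 0.   ] F [-0.3 -1.3 -0.2] w 0.169 gf 62.5 j [-0.71 -0.01  1.83  0.    1.32  0.63]
```

Request:
arm_command(
  moves=[
    [-1,[0,0,0.02],0],
    [-1,[0,0,0.04],0],
    [-1,[0,0,0.06],0],
    [-1,[0,0,0.07],0],
    [-1,[0,0,0.07],0],
  ],
)

```text
time: 16.4
tool_pos: [0.4744, -0.3123, 0.1541]
tool_rot: [-0.0, 0.993, 0.115, -0.0]
contact_force: [0.6, 0.1, -0.4]
gripper_width: 0.172
grasp_force: 62.4
```

```bash
python3 - <<'E'
from h import *
st()
E
```

```text
t 16.4 pos [ 0.4744 -0.3123  0.1541] x [ 0.973  0.229 -0.   ] F [ 0.6  0.1 -0.4] w 0.172 gf 62.4 j [-0.71  0.    1.84  0.    1.3   0.63]
```

Request:
arm_command(
  moves=[
    [-1,[-0.02,0,0.01],0],
    [-1,[-0.04,0,0.02],0],
    [-1,[-0.06,0,0.03],0],
    [-1,[-0.075,0,0.05],0],
    [-1,[-0.085,0,0.07],0],
    [-1,[-0.085,0,0.09],0],
    [-1,[-0.085,0,0.11],0],
    [-1,[-0.085,0,0.13],0],
    [-1,[-0.085,0,0.14],0],
    [-1,[-0.085,0,0.14],0],
  ],
)

```text
time: 17.23
tool_pos: [0.4621, -0.3152, 0.133]
tool_rot: [-0.0, 0.993, 0.115, -0.0]
contact_force: [4.9, 1.4, -0.1]
gripper_width: 0.17
grasp_force: 62.0
```

```bash
python3 - <<'E'
from h import *
st()
T=grab('top');S=grab('side')
b=cv2.resize(S['frame'][70:170,280:380],(400,400),interpolation=cv2.INTER_CUBIC)
cv2.imwrite('pics/m8.png',b[:,:,::-1])
E
```

```text
t 17.23 pos [ 0.4621 -0.3152  0.133 ] x [ 0.973  0.229 -0.   ] F [ 4.9  1.4 -0.1] w 0.17 gf 62.0 j [-0.73  0.01  1.87  0.    1.26  0.61]
```

Request:
arm_command(
  moves=[
    [-1,[0,0,0.01],0],
    [-1,[0,0,0.02],0],
    [-0.3,[0,0,0.02],0],
    [0,[0,0,0.02],0],
    [0.5,[0,0,0.02],0],
    [1,[0,0,0.02],0],
    [1,[0,0,0.02],0],
    [1,[0,0,0.02],0],
    [1,[0,0,0.02],0],
    [1,[0,0,-0.08],0],
    [1,[0,0,-0.25],0],
    [1,[0,0,-0.5],0],
    [1,[0,0,-0.75],0],
    [1,[0,0,-0.95],0],
    [1,[0,0,-0.95],0],
  ],
)

```text
time: 18.58
tool_pos: [0.4645, -0.3176, 0.2852]
tool_rot: [0.005, 0.993, 0.115, 0.005]
contact_force: [0.7, -0.6, 1.0]
gripper_width: 1.0
grasp_force: 0.0
```

Request:
arm_command(
  moves=[
    [1,[0.08,-0.2,0],0],
    [1,[0.16,-0.4,0],0],
    [1,[0.24,-0.6,0],0],
    [1,[0.32,-0.8,0],0],
    [1,[0.4,-1,0],0],
    [1,[0.4,-1,0],0],
  ],
)

```text
time: 19.08
tool_pos: [0.4865, -0.1514, 0.276]
tool_rot: [-0.001, 0.993, 0.118, 0.0]
contact_force: [0.2, -0.3, 0.1]
gripper_width: 0.999
grasp_force: 0.0
```

```bash
python3 - <<'E'
from h import *
st();print(go([.5565,.326,.2]))
T=grab('top');S=grab('side')
a=cv2.resize(T['frame'][190:290,350:450],(400,400),interpolation=cv2.INTER_CUBIC)
b=cv2.resize(S['frame'][90:170,290:370],(400,400),interpolation=cv2.INTER_CUBIC)
cv2.imwrite('pics/m8.png',np.hstack([a,b])[:,:,::-1])
E
```

```text
t 19.08 pos [ 0.4865 -0.1514  0.276 ] x [0.972 0.234 0.001] F [ 0.2 -0.3  0.1] w 0.999 gf 0.0 j [-0.45 -0.24  1.85  0.    1.53  0.89]
[ 1.197 -2.985  0.513]
```

View pics/m8.png

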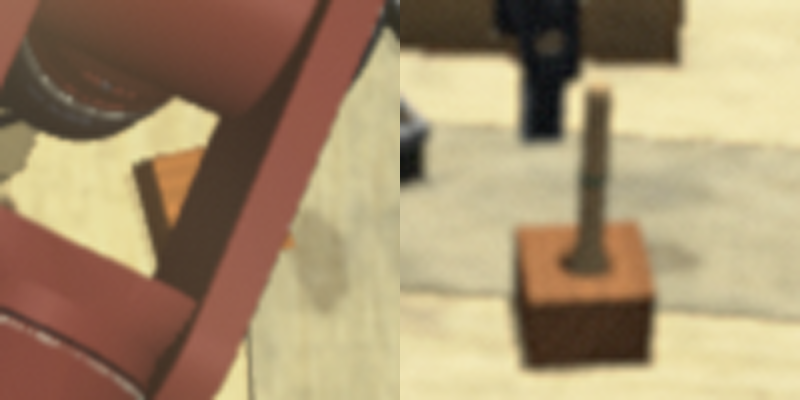

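The stick is upright in its block: the top is at crop (597,88), as at the start. Next is the lid. No picture views are left, so I'll measure from here on.

Request:
arm_command(
  moves=[
    [1,[0.08,-0.2,0],0],
    [1,[0.16,-0.4,0],0],
    [1,[0.24,-0.6,0],0],
    [1,[0.32,-0.8,0],0],
    [1,[0.4,-0.995,0],0],
  ],
)

```text
time: 19.6
tool_pos: [0.5107, 0.0034, 0.276]
tool_rot: [0.0, 0.993, 0.114, 0.0]
contact_force: [0.2, -0.6, 0.6]
gripper_width: 0.997
grasp_force: 0.0
```

Request:
arm_command(
  moves=[
    [1,[0.08,-0.2,0],0],
    [1,[0.16,-0.4,0],0],
    [1,[0.24,-0.6,0],0],
    [1,[0.32,-0.8,0],0],
    [1,[0.4,-0.995,0],0],
  ],
)

```text
time: 20.02
tool_pos: [0.5354, 0.1627, 0.276]
tool_rot: [0.0, 0.993, 0.114, 0.0]
contact_force: [0.5, -0.0, 0.1]
gripper_width: 0.998
grasp_force: 0.0
```

Request:
arm_command(
  moves=[
    [1,[0.08,-0.2,0],0],
    [1,[0.16,-0.4,0],0],
    [1,[0.24,-0.6,0],0],
    [1,[0.32,-0.8,0],0],
    [1,[0.4,-0.995,0],0],
    [1,[0.4,-0.995,0],0],
    [1,[0.4,-0.995,0],0],
    [1,[0.4,-0.995,0],0],
  ],
)

```text
time: 20.68
tool_pos: [0.5596, 0.3203, 0.2755]
tool_rot: [0.0, 0.993, 0.115, -0.0]
contact_force: [-0.7, -0.3, -0.0]
gripper_width: 1.0
grasp_force: 0.0
```

```bash
cat >> h.py <<'E'
from scipy.optimize import least_squares
def lidfit(p,z0,x0):
    """fit lid silhouette (dark green) extents at lower-edge height z0"""
    u,v=[int(round(q)) for q in proj(p,(*x0,z0+.02))]
    f=cv2.cvtColor(p['frame'],cv2.COLOR_RGB2HSV); m=cv2.inRange(f,(65,90,20),(95,255,255))
    n,lab,stt,ce=cv2.connectedComponentsWithStats(m)
    w=lab[max(v-12,0):v+12,u-12:u+12];k=np.bincount(w[w>0]).argmax();s=stt[k]
    th=np.linspace(0,2*np.pi,90)
    def bb(q):
        P=np.array([proj(p,(q[0]+.0555*np.cos(a),q[1]+.0555*np.sin(a),z0+h)) for h in(0,.023) for a in th]);return np.r_[P.min(0),P.max(0)]
    t=np.r_[s[0]-.5,s[1]-.5,s[0]+s[2]-.5,s[1]+s[3]-.5]
    r=least_squares(lambda q:bb(q)-t,x0);return r.x,np.round(r.fun,1),s.tolist()
E
python3 - <<'E'
from h import *
st()
S=grab('side');T=grab('top');s,A=axes()
print(lidfit(S,0,[.5565,.326]))
for f in(-1,1):
  print([np.round(proj(S,s['tool_pos']+f*A[:,1]*.05+A[:,2]*z),1) for z in(0,.012)])
# gripper dark blob in side view near TCP
g=cv2.cvtColor(S['frame'],cv2.COLOR_RGB2GRAY);u,v=[int(q) for q in proj(S,s['tool_pos'])]
for r in range(v-12,v+24,2): print(r,u-26,''.join('#' if q<70 else '.' for q in g[r,u-26:u+27]))
print(go([.5565,.326,.2]))
E
```

```text
t 20.68 pos [0.5596 0.3203 0.2755] x [ 0.974  0.228 -0.001] F [-0.7 -0.3 -0. ] w 1.0 gf 0.0 j [ 0.4   0.09  1.54 -0.    1.51  1.75]
(array([0.55684358, 0.32777197]), array([-1. , -1.9,  1. ,  1.5]), [227, 315, 53, 50, 2073])
[array([247. , 269.5]), array([247.4, 274.2])]
[array([244.8, 226.6]), array([245.2, 231.3])]
235 219 .....................################................
237 219 .................#####........#######................
239 219 .................#####........#######................
241 219 .................####################................
243 219 .................####################................
245 219 ..................################...................
247 219 ....................#############....................
249 219 ....................#############....................
251 219 ....................#############....................
253 219 ....................#############....................
255 219 .....................#############...................
257 219 ....................###############..................
259 219 .....................#############...................
261 219 .....................##############..................
263 219 .....................##############..................
265 219 .....................#############...................
267 219 .......................##########....................
269 219 ........................#########....................
[-0.01  -0.044  0.507]
```

Request:
arm_command(
  moves=[
    [1,[-0.01,-0.044,0.15],0],
    [1,[-0.01,-0.044,0.35],0],
    [1,[-0.01,-0.044,0.6],0],
    [1,[-0.01,-0.044,0.75],0],
    [1,[-0.01,-0.044,0.85],0],
    [1,[-0.01,-0.044,0.95],0],
    [1,[-0.01,-0.044,1.0],0],
    [1,[-0.01,-0.044,1.0],0],
    [1,[-0.01,-0.044,1.0],0],
  ],
)

```text
time: 21.53
tool_pos: [0.5568, 0.3276, 0.1272]
tool_rot: [-0.0, 0.993, 0.115, 0.001]
contact_force: [0.1, -0.3, 1.1]
gripper_width: 1.0
grasp_force: 0.0
```

```bash
python3 - <<'E'
from h import *
st();print(go([.5567,.326,.0525]))
E
```

```text
t 21.53 pos [0.5568 0.3276 0.1272] x [0.974 0.228 0.002] F [ 0.1 -0.3  1.1] w 1.0 gf 0.0 j [ 0.42  0.21  1.67 -0.    1.27  1.76]
[-0.003  0.01   0.498]
```

Request:
arm_command(
  moves=[
    [1,[-0.002,0.008,0.12],0],
    [1,[-0.002,0.008,0.25],0],
    [1,[-0.002,0.008,0.37],0],
    [1,[-0.002,0.008,0.46],0],
    [1,[-0.002,0.008,0.49],0],
    [1,[-0.002,0.008,0.49],0],
    [-1,[-0.002,0.008,0.49],0],
    [-1,[-0.002,0.008,0.49],0],
    [-1,[-0.002,0.008,0.49],0],
    [-1,[-0.002,0.008,0.49],0],
    [-1,[-0.002,0.008,0.49],0],
    [-1,[-0.002,0.008,0.49],0],
    [-1,[-0.002,0.008,0.49],0],
    [-1,[-0.002,0.008,0.49],0],
  ],
)

```text
time: 22.7
tool_pos: [0.5568, 0.3266, 0.0538]
tool_rot: [-0.0, 0.993, 0.115, 0.001]
contact_force: [-0.6, -0.9, 6.1]
gripper_width: 0.29
grasp_force: 59.5
```

```bash
python3 - <<'E'
from h import *
st()
print(lidfit(grab('side'),0,[.5565,.326]))
E
```

```text
t 22.7 pos [0.5568 0.3266 0.0538] x [0.973 0.229 0.002] F [-0.6 -0.9  6.1] w 0.29 gf 59.5 j [ 0.42  0.29  1.7  -0.    1.15  1.76]
(array([0.55684358, 0.32777197]), array([-1. , -1.9,  1. ,  1.5]), [227, 315, 53, 50, 1705])
```

Request:
arm_command(
  moves=[
    [-1,[0,0,-0.06],0],
    [-1,[0,0,-0.15],0],
    [-1,[0,0,-0.3],0],
    [-1,[0,0,-0.45],0],
    [-1,[0,0,-0.6],0],
    [-1,[0,0,-0.75],0],
    [-1,[0,0,-0.88],0],
    [-1,[0,0,-0.95],0],
    [-1,[0,0,-0.95],0],
  ],
)

```text
time: 23.5
tool_pos: [0.5575, 0.3269, 0.1993]
tool_rot: [-0.001, 0.993, 0.115, 0.003]
contact_force: [0.4, -0.4, -0.4]
gripper_width: 0.292
grasp_force: 59.1
```

Request:
arm_command(
  moves=[
    [-1,[-0.01,0.05,0],0],
    [-1,[-0.04,0.2,0],0],
    [-1,[-0.08,0.4,0],0],
    [-1,[-0.12,0.6,0],0],
    [-1,[-0.155,0.8,0],0],
    [-1,[-0.192,0.992,0],0],
  ],
)

```text
time: 24.0
tool_pos: [0.5605, 0.1727, 0.1924]
tool_rot: [0.0, 0.993, 0.115, -0.002]
contact_force: [0.6, -0.0, -0.6]
gripper_width: 0.287
grasp_force: 59.1
```

Request:
arm_command(
  moves=[
    [-1,[-0.04,0.2,0],0],
    [-1,[-0.08,0.4,0],0],
    [-1,[-0.12,0.6,0],0],
    [-1,[-0.155,0.8,0],0],
    [-1,[-0.18,0.94,0],0],
    [-1,[-0.192,0.992,0],0],
    [-1,[-0.192,0.992,0],0],
    [-1,[-0.192,0.992,0],0],
    [-1,[-0.192,0.992,0],0],
  ],
)

```text
time: 24.75
tool_pos: [0.5675, 0.0243, 0.1942]
tool_rot: [-0.0, 0.993, 0.116, -0.001]
contact_force: [-0.1, -1.1, -1.0]
gripper_width: 0.29
grasp_force: 59.1
```

```bash
python3 - <<'E'
from h import *
st();s,A=axes()
S=grab('side');print(lidfit(S,s['tool_pos'][2]-.0538,s['tool_pos'][:2]))
u,v=proj(S,(*s['tool_pos'][:2],s['tool_pos'][2]-.01));print(u,v)
print(proj(S,(.569,.0235,.088)))
cv2.imwrite('pics/s9.png',S['frame'][:,:,::-1])
# rim whites and body extents by row in clean image and now
for nm in('pics/side0.png','pics/s9.png'):
  g=cv2.cvtColor(cv2.imread(nm),cv2.COLOR_BGR2GRAY)
  for r in range(204,252,6):print(r,'clean' if '0' in nm else 'now',g[r,240:304:1].tolist()) if nm.endswith('side0.png') else None
E
```

```text
t 24.75 pos [0.5675 0.0243 0.1942] x [ 0.973  0.23  -0.001] F [-0.1 -1.1 -1. ] w 0.29 gf 59.1 j [-0.09 -0.04  1.81  0.    1.37  1.25]
(array([0.56925893, 0.02730241]), array([-1.2, -2.2,  1.2,  1.8]), [246, 173, 47, 36, 1134])
269.8044855078886 178.0542200758695
(np.float64(270.1438665039561), np.float64(209.1626053198067))
204 clean [224, 224, 227, 227, 225, 226, 228, 229, 229, 227, 225, 224, 224, 204, 162, 122, 104, 102, 104, 104, 104, 105, 104, 104, 103, 101, 100, 98, 97, 95, 95, 97, 96, 97, 98, 102, 101, 102, 99, 102, 99, 101, 99, 97, 98, 119, 163, 210, 234, 236, 236, 235, 234, 232, 231, 232, 231, 230, 229, 227, 226, 227, 227, 222]
210 clean [233, 232, 233, 232, 232, 231, 230, 230, 230, 231, 228, 188, 127, 98, 96, 96, 96, 97, 97, 97, 99, 99, 100, 99, 101, 101, 102, 101, 102, 101, 101, 103, 102, 103, 101, 103, 104, 101, 101, 102, 103, 100, 101, 97, 98, 96, 92, 103, 156, 221, 237, 234, 231, 231, 232, 232, 232, 232, 232, 232, 233, 233, 233, 233]
216 clean [235, 234, 233, 230, 225, 224, 223, 222, 214, 183, 154, 166, 188, 175, 136, 104, 94, 95, 95, 97, 98, 98, 99, 93, 82, 68, 64, 65, 
[... 1084 characters left out ...]
139, 183, 215, 225, 222, 214, 213, 219, 221, 222, 223, 221]
240 clean [228, 228, 226, 225, 218, 183, 160, 189, 217, 210, 175, 129, 97, 91, 95, 99, 98, 99, 99, 100, 100, 99, 104, 101, 101, 101, 101, 104, 100, 100, 102, 104, 101, 103, 102, 101, 104, 103, 104, 102, 103, 102, 103, 102, 99, 99, 101, 100, 107, 128, 157, 185, 207, 222, 225, 226, 223, 221, 220, 217, 217, 220, 223, 227]
246 clean [230, 228, 226, 224, 225, 225, 218, 183, 160, 194, 222, 229, 227, 225, 225, 224, 217, 202, 182, 160, 136, 120, 113, 107, 100, 95, 91, 94, 95, 96, 96, 95, 94, 95, 99, 99, 105, 108, 110, 115, 127, 148, 176, 205, 218, 225, 228, 229, 231, 230, 228, 224, 204, 185, 175, 172, 167, 158, 144, 129, 122, 145, 188, 213]
```

Request:
arm_command(
  moves=[
    [-1,[0.004,0,0.06],0],
    [-1,[0.004,0,0.13],0],
    [-1,[0.004,0,0.2],0],
    [-1,[0.004,0,0.26],0],
    [-1,[0.004,0,0.29],0],
    [-1,[0.004,0,0.29],0],
    [-1,[0.004,0,0.29],0],
  ],
)

```text
time: 25.38
tool_pos: [0.5683, 0.0235, 0.151]
tool_rot: [-0.0, 0.993, 0.115, -0.001]
contact_force: [0.9, -0.7, -0.8]
gripper_width: 0.293
grasp_force: 59.1
```

```bash
python3 - <<'E'
from h import *
st();s,A=axes()
S=grab('side');print(lidfit(S,s['tool_pos'][2]-.0538,s['tool_pos'][:2]))
# tub body silhouette left/right edges below the lid vs lid edges, subpixel
g=cv2.cvtColor(S['frame'],cv2.COLOR_RGB2GRAY).astype(float);h=cv2.cvtColor(S['frame'],cv2.COLOR_RGB2HSV)
gm=cv2.inRange(h,(65,90,20),(95,255,255))
for r in range(186,222,3):
  c=np.where(gm[r,235:305])[0]+235
  if len(c): print('lid',r,c.min(),c.max(),(c.min()+c.max())/2)
g0=cv2.imread('pics/side0.png',0).astype(float)
def cross(row,a,b,th=165):
  x=np.arange(a,b,np.sign(b-a));v=row[x]
  i=np.where(v<th)[0][0];return x[i-1]+(v[i-1]-th)/(v[i-1]-v[i])*np.sign(b-a)
for r in range(202,216,2):
  l,q=cross(g0[r],246,270),cross(g0[r],296,270);print('tub',r,round(l,2),round(q,2),(l+q)/2)
# predicted model silhouettes
th=np.linspace(0,2*np.pi,720)
P=np.array([proj(S,(.569+.0475*np.cos(a),.0235+.0475*np.sin(a),.088)) for a in th])
print('rim model bbox',P.min(0),P.max(0))
col=g0[190:260,270];print(col.astype(int).tolist())
E
```

```text
t 25.38 pos [0.5683 0.0235 0.151 ] x [ 0.973  0.229 -0.001] F [ 0.9 -0.7 -0.8] w 0.293 gf 59.1 j [-0.09  0.01  1.84 -0.    1.29  1.25]
(array([0.56827761, 0.02533313]), array([-1.5, -2.6,  1.5,  2.1]), [248, 187, 45, 35, 1104])
lid 189 258 283 270.5
lid 192 253 287 270.0
lid 195 250 290 270.0
lid 198 249 291 270.0
lid 201 248 292 270.0
lid 204 248 292 270.0
lid 207 249 291 270.0
lid 210 250 290 270.0
lid 213 251 289 270.0
lid 216 253 286 269.5
lid 219 258 282 270.0
tub 202 255.44 284.21 269.8258928571429
tub 204 253.91 286.06 269.98540326571003
tub 206 252.18 287.29 269.734693877551
tub 208 251.53 287.9 269.7134382566586
tub 210 251.37 288.15 269.7590909090909
tub 212 251.43 287.98 269.7046476761619
tub 214 251.85 286.93 269.39237967914437
rim model bbox [249.9293535 195.6963584] [290.33424269 223.38924628]
[223, 225, 224, 224, 226, 231, 231, 205, 141, 102, 101, 102, 104, 100, 95, 96, 101, 101, 101, 102, 101, 102, 102, 102, 98, 88, 74, 62, 60, 68, 85, 113, 150, 184, 179, 134, 105, 104, 105, 105, 126, 172, 217, 226, 216, 168, 119, 100, 103, 103, 102, 102, 102, 103, 101, 98, 95, 106, 150, 201, 214, 188, 134, 98, 122, 180, 221, 227, 227, 226]
```

Request:
arm_command(
  moves=[
    [-1,[0.003,-0.002,0.02],0],
    [-1,[0.003,-0.002,0.04],0],
    [-1,[0.003,-0.002,0.055],0],
    [-1,[0.003,-0.002,0.065],0],
    [-1,[0.003,-0.002,0.075],0],
    [-1,[0.003,-0.002,0.08],0],
    [-1,[0.003,-0.002,0.08],0],
  ],
)

```text
time: 26.02
tool_pos: [0.5688, 0.0239, 0.1393]
tool_rot: [-0.0, 0.993, 0.115, -0.0]
contact_force: [-0.1, 0.1, -0.2]
gripper_width: 0.292
grasp_force: 59.1
```

```bash
python3 - <<'E'
from h import *
st()
E
```

```text
t 26.02 pos [0.5688 0.0239 0.1393] x [ 0.973  0.229 -0.   ] F [-0.1  0.1 -0.2] w 0.292 gf 59.1 j [-0.09  0.02  1.85  0.    1.27  1.25]
```

Request:
arm_command(
  moves=[
    [-1,[0,0,0.005],0],
    [-1,[0,0,0.01],0],
    [-1,[0,0,0.015],0],
    [-1,[0,0,0.02],0],
    [-1,[0,0,0.025],0],
    [-1,[0,0,0.03],0],
    [-1,[0,0,0.03],0],
  ],
)

```text
time: 26.6
tool_pos: [0.5691, 0.024, 0.1351]
tool_rot: [-0.0, 0.993, 0.115, 0.0]
contact_force: [-0.0, 1.3, 0.1]
gripper_width: 0.29
grasp_force: 58.9
```

```bash
python3 - <<'E'
from h import *
st()
E
```

```text
t 26.6 pos [0.5691 0.024  0.1351] x [0.973 0.229 0.   ] F [-0.   1.3  0.1] w 0.29 gf 58.9 j [-0.09  0.03  1.85  0.    1.27  1.25]
```

Request:
arm_command(
  moves=[
    [-1,[0,0,0.005],0],
    [-1,[0,0,0.01],0],
    [-1,[0,0,0.015],0],
    [-1,[0,0,0.02],0],
    [-1,[0,0,0.025],0],
    [-1,[0,0,0.025],0],
  ],
)

```text
time: 27.1
tool_pos: [0.5699, 0.0239, 0.133]
tool_rot: [0.0, 0.993, 0.115, 0.001]
contact_force: [-0.9, 2.3, 6.0]
gripper_width: 0.285
grasp_force: 59.6
```

Request:
arm_command(
  moves=[
    [-1,[0,0,0.004],0],
    [-1,[0,0,0.008],0],
    [-1,[0,0,0.012],0],
    [-1,[0,0,0.016],0],
    [-1,[0,0,0.02],0],
    [-1,[0,0,0.02],0],
  ],
)

```text
time: 27.6
tool_pos: [0.5706, 0.0239, 0.1312]
tool_rot: [0.0, 0.993, 0.115, 0.002]
contact_force: [-0.6, 0.7, 10.3]
gripper_width: 0.29
grasp_force: 59.9
```

Request:
arm_command(
  moves=[
    [-1,[0,0,0.004],0],
    [-1,[0,0,0.008],0],
    [-1,[0,0,0.01],0],
    [-1,[0,0,0.01],0],
  ],
)

```text
time: 27.93
tool_pos: [0.5695, 0.0239, 0.1276]
tool_rot: [0.0, 0.993, 0.115, 0.001]
contact_force: [0.2, 0.7, 3.2]
gripper_width: 0.289
grasp_force: 59.3
```

Request:
arm_command(
  moves=[
    [-1,[0,0,0.004],0],
    [-1,[0,0,0.008],0],
    [-1,[0,0,0.012],0],
    [-1,[0,0,0.016],0],
    [-1,[0,0,0.02],0],
    [-1,[0,0,0.02],0],
  ],
)

```text
time: 28.43
tool_pos: [0.5684, 0.0238, 0.1229]
tool_rot: [-0.0, 0.993, 0.115, -0.001]
contact_force: [1.2, -0.4, -0.9]
gripper_width: 0.286
grasp_force: 59.7
```

Request:
arm_command(
  moves=[
    [-1,[0,0,0.004],0],
    [-1,[0,0,0.008],0],
    [-1,[0,0,0.012],0],
    [-1,[0,0,0.012],0],
  ],
)

```text
time: 28.77
tool_pos: [0.5689, 0.0239, 0.1219]
tool_rot: [-0.0, 0.993, 0.115, -0.0]
contact_force: [-0.4, -0.4, -0.1]
gripper_width: 0.294
grasp_force: 59.7
```

Request:
arm_command(
  moves=[
    [-1,[0,0,0.004],0],
    [-1,[0,0,0.008],0],
    [-1,[0,0,0.012],0],
    [-1,[0,0,0.016],0],
    [-1,[0,0,0.016],0],
  ],
)

```text
time: 29.18
tool_pos: [0.5695, 0.0239, 0.1217]
tool_rot: [0.0, 0.993, 0.115, 0.0]
contact_force: [-5.0, -0.3, 8.7]
gripper_width: 0.291
grasp_force: 60.6
```

Request:
arm_command(
  moves=[
    [-1,[0,0,0.003],0],
    [-1,[0,0,0.006],0],
    [-1,[0,0,0.006],0],
    [-1,[0,0,0.006],0],
    [-1,[0,0,0.006],0],
    [-1,[0,0,0.006],0],
  ],
)

```text
time: 29.68
tool_pos: [0.5695, 0.0239, 0.1217]
tool_rot: [0.0, 0.993, 0.115, 0.0]
contact_force: [-7.8, 0.1, 13.2]
gripper_width: 0.293
grasp_force: 60.9
```

```bash
python3 - <<'E'
from h import *
for i in range(4):
    S=grab('side');st()
T=grab('top')
s,A=axes();print(lidfit(S,.068,[.569,.024]))
for k in('stirrer','spice_jar_a','saffron_jar','gummed_tape'):
  for n,p in(('T',T),('S',S)): print(k,n,[(np.round(d['extent']).tolist(),round(d['confidence'],2)) for d in manip.search_frame(p,k)[:3]])
E
```

```text
t 29.73 pos [0.5695 0.0239 0.1217] x [0.973 0.229 0.   ] F [-7.4  0.1 13.4] w 0.289 gf 60.9 j [-0.09  0.04  1.86 -0.    1.24  1.25]
t 29.78 pos [0.5695 0.0239 0.1218] x [0.973 0.229 0.   ] F [-6.4 -0.5 13.3] w 0.29 gf 60.9 j [-0.09  0.04  1.86 -0.    1.24  1.25]
t 29.83 pos [0.5695 0.0239 0.1218] x [0.973 0.229 0.   ] F [-7.5 -0.7 12.9] w 0.288 gf 60.9 j [-0.09  0.04  1.86 -0.    1.24  1.25]
t 29.88 pos [0.5695 0.0239 0.1217] x [0.973 0.229 0.   ] F [-7.   0.1 12.8] w 0.29 gf 60.9 j [-0.09  0.04  1.86 -0.    1.24  1.25]
(array([0.57012731, 0.02532042]), array([-1.7, -2.5,  1.7,  2. ]), [248, 196, 44, 35, 1084])
stirrer T [([403.0, 232.0, 423.0, 250.0], 0.64), ([197.0, 131.0, 217.0, 162.0], 0.33)]
stirrer S [([239.0, 217.0, 303.0, 259.0], 0.15)]
spice_jar_a T [([318.0, 140.0, 343.0, 165.0], 0.72), ([196.0, 131.0, 218.0, 159.0], 0.57), ([320.0, 253.0, 343.0, 278.0], 0.33)]
spice_jar_a S [([226.0, 155.0, 247.0, 192.0], 0.91), ([190.0, 242.0, 211.0, 282.0], 0.76)]
saffron_jar T [([319.0, 254.0, 346.0, 272.0], 0.87)]
saffron_jar S [([332.0, 177.0, 355.0, 209.0], 0.68)]
gummed_tape T []
gummed_tape S [([320.0, 270.0, 351.0, 298.0], 0.65), ([322.0, 127.0, 332.0, 146.0], 0.46)]
```

```bash
python3 -c "
from plant import manip
print(manip.job_done())"
```

```text
the job is handed in; nothing more can be done
None
```

The job is handed in: the spices are stirred and the stick stands back in its block. The lid clicked home at 68 mm, and the gripper is still pressing it at about 13 N. On the first try at returning the stick it had tilted in the grip and pressed on the block with about 50 N at the wrist, so I backed off and reinserted it. That all six spices moved over a centimetre is judged from one top view in which one nutmeg was partly hidden.

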